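# Stamp the wire guide's blank end

### The arm

A 7-joint arm with a two-finger parallel gripper is mounted at the origin on the work surface. World frame = base frame: x ahead of the robot, y to its left, z up, the work surface at z = 0. Lengths are in mm, angles in rad, forces in N, time in s.
With the tool pointing down it reaches from about 400 to 850 mm from the base axis. Payload 10.4 kg.
Tool frame: the origin (TCP) lies at the very end of the fingers, on their centre line; the grasp point (between the pads) lies 19 mm behind it (grip_point_offset is the distance from the TCP to the grasp point, in mm); z points along the fingers, y is the line along which they close (so a half turn about z gives the same grasp; the last joint's range is limited). The gripper opens to 85 mm and grips with 20 to 120 N. Pads are 22 mm wide; open, the fingers measure 114 mm over their backs; the gripper's body (76 mm by 85 mm) begins 54 mm behind the grasp point. The pads swing forward as they close: fully open they stand 13 mm farther back than shut.
Start: joints at [-1.276, 0.332, -0.065, 1.46, 0.022, 1.35, -0.088], TCP at [195.285, 593.729, 231.338] pointing down, gripper open.
Joint ranges: [-2.6, 2.6], [-0.5, 2.12], [-1.47, 1.34], [0.16, 2.42], [-1.27, 4.41], [0.06, 2.06], [-2.6, 2.6]. Speed limits (rad/s): [2.22, 2.22, 2.79, 2.79, 3.14, 3.14, 3.14].

### API

Orientations are given as a rotation vector (axis times angle).
In Python, from cell import * gives the robot as it stands.
- The arm moves only by the shell command python3 -m handwheel 'ROWS' [OPENING] [FORCE]. ROWS is JSON, a list of rows, each a list of 6 numbers: the shift along the tool's x, y, z each as a share of 0.15 m, from -1 to 1, then the turn, a rotation vector about the tool's x, y, z each as a share of pi rad, from -1 to 1. A call has 1 to 12 rows; each row is the pose to reach, as a shift and turn from the pose commanded when the call began, along the tool's axes at that moment, turning the shorter way round; what a row does not reach only later rows make up. A row lasts 1/8 s, in which the tool goes at most 62.5 mm and 10.7 degrees, less where a joint would pass 70% of its speed; a pose out of reach is approached as far as the arm can. A call with a number of a shift or a turn outside -1 to 1 is refused whole. A call with a gripper value outside its range is refused whole. OPENING is the gripper's target within -1 to 1 (shut at 1, half-way at 0, fully open at -1), set as the call begins (- or left out, the last holds). The fingers move at their own pace and stop on an object; FORCE is the grip in N (left out, the last holds). Time passes only in rows, so rows that repeat a pose let the fingers close. It gives the time, the measured TCP pose, the force, the opening and the grip force at its end, in the units of the state.
- state(): the state, without advancing time (a new reading comes with each control period).
- grab_frame(name): name is "side" or "top" or "wrist"; returns (picture, depth): 400x640x3 uint8, red, green, blue; 400x640 float32, mm along the optical axis (not along the pixel's ray), 0 where there is no reading.
- camera_params(name): a dict with "fx", "fy", "cx", "cy" (pixels), "k1" (the pictures are not rectified: a ray, as slopes to the right and down, at radius r is drawn at 1 + k1 r^2 times it, then the intrinsics apply), "rvec" (rotation vector, rad) and "tvec" (3), from world to camera coordinates, as OpenCV has them; the wrist camera has in their place "mount" (4x4, takes a point from camera to tool coordinates, whose origin is the TCP and whose axes are the flange's). Camera axes: x right, y down, z forward; pixel columns grow to the right and rows downward; lengths in mm; the calibration is good to about 2 mm. A picture is of the moment at which its call begins: read the wrist's pose just before it. camera_params takes no time and is no camera call.
- finish_job(): hands the job in; it is judged then, once.
The state is a dict: "t": time; "joints": joint angles; "joint_velocities": joint speeds; "joint_torque": joint torques, N m; "tcp_pos": TCP position; "tcp_rot": TCP orientation; "force": force on the tool from outside, world axes, zero at the start; "moment": the same for the moment, N m; "grip_width": opening from 0.0 (shut) to 1.0 (fully open); "finger_force": force on a finger pad.
Only numpy, scipy, OpenCV 4.12 (cv2) and the standard library are available. Lean on these libraries where they do the work, as an engineer would, in place of code of your own. Each camera call takes 0.05 s, during which the arm holds its last target. There are 200 camera calls.

### The job

Take the round-footed stamp from the rubber rest and press it squarely onto the scribed square at the blank end of the roller guide in the sprung nest, until the bed has sunk at least halfway; hold it there for about a second. Lift it straight up without sliding, then stand the stamp upright back on the rest and let go.

Things in the scene. Friction and masses are not known exactly. Their poses are not given: they have to be found in the camera images.
- round_stamp: Hand stamp, upright, 106 mm high, 0.2 kg: flat round steel foot 44 mm across, 12 mm thick; round wooden handle 26 mm across from 22 to 106 mm height, gripped from above at any yaw. Origin: centre of the foot's underside, z up. The other stamp on the rest has the same handle but an oblong foot 64 x 24 mm: not that one. They stand about 120 mm apart, in either order.
- mark (a point): Centre of the scribed 55 mm square on the bare end of the aluminium guide bar fixed on the nest's bed: on the bar's top face, 48 mm above the bench, sinking with the bed. z up, y towards the bar's three white rollers (the nearest begins 50 mm away, 25 mm high). Bar 70 mm wide. The nest (110 x 230 mm) is fixed; a loose two-roller guide nearby is a bystander.
- bed (a joint): How far the sprung bed has sunk, in m: 0 up, 0.010 fully down on its stop. It goes straight down: starts to sink at about 3 N, 8 N for 5 mm, 13 N for 10 mm; springs back by itself.
- rest: Black rubber mat, 110 x 230 mm, 6 mm thick, fixed to the bench; both stamps stand on it. Origin: centre of its underside, at bench height; y along its length. Put the stamp back anywhere on it clear of the other stamp, such as where it stood.
Not all that is in view belongs to the job. Leave any red or yellow look-alike of the round_stamp alone.

How it is judged (in metres and radians):
On the way, in this order (a step that is already met when the one before it is completed fails the run):
1. the round stamp, upright (10 degrees) on the square (12 mm), holds the bed sunk over 4 mm for 0.3 s (value of joint bed above 0.004 m and contact force between round_stamp and nest above 2 N and horizontal distance between round_stamp and mark below 0.012 m and angle between round_stamp's own z axis and vertical below 0.175 rad), for 0.3 s.
2. it is lifted 15 mm clear, still over the square (25 mm), and the bed is up (value of joint bed below 0.0015 m and z of round_stamp in the frame of mark above 0.015 m and horizontal distance between round_stamp and mark below 0.025 m), for 0.05 s.
At the end, for the whole second after the job is handed in: The round stamp stands still and upright (within 10 degrees) on the rubber rest, its centre within the mat's outline, and the bed is up (sunk less than 1.5 mm) (x of round_stamp in the frame of rest between -0.055 and 0.055 m and y of round_stamp in the frame of rest between -0.115 and 0.115 m and z of round_stamp in the frame of rest between 0.003 and 0.012 m and angle between round_stamp's own z axis and vertical below 0.175 rad and linear speed of round_stamp below 0.02 m/s and value of joint bed below 0.0015 m); the robot touches nothing.
It fails at once if the bed is pressed down more than 2 mm while the stamp is not over the scribed square (more than 16 mm off its centre) or not upright (more than 12 degrees): wrong tool or place, or the stamp slid (value of joint bed above 0.002 m and (horizontal distance between round_stamp and mark above 0.016 m or angle between round_stamp's own z axis and vertical above 0.21 rad)).
It also fails if it takes over 58 s, if anything falls off the work surface, if the arm or the gripper's body presses on something with over 40 N, if the wrist force passes 120 N, or if a joint passes its speed limit or range.

## Working session

There is one attempt and no reset: what is moved stays moved. The work goes in short steps, Python scripts to look and compute and a shell command to move; the robot and the scene stay as the last step left them, time stands still between calls to the robot, and variables do not carry over. Pictures are saved under pics/ and viewed, at most 10 in all, crops included, and the job is handed in when it is done.

```bash
mkdir -p pics
cat > h.py <<'E'
from cell import *
import numpy as np, cv2
from scipy.spatial.transform import Rotation as R
def world(name, uv, d, st=None, z=None):
    """pixel -> world; d depth mm, or z plane height"""
    p=camera_params(name)
    q=np.array([(uv[0]-p['cx'])/p['fx'],(uv[1]-p['cy'])/p['fy']])
    s=q.copy()
    for _ in range(20): s=q/(1+p['k1']*(s@s))
    ray=np.array([s[0],s[1],1.])
    if 'mount' in p:
        M=np.array(p['mount']); Rt=R.from_rotvec(st['tcp_rot']).as_matrix()
        A=Rt@M[:3,:3]; o=Rt@M[:3,3]+np.array(st['tcp_pos'])
    else:
        A=R.from_rotvec(np.ravel(p['rvec'])).as_matrix().T; o=-A@np.ravel(p['tvec'])
    r=A@ray
    if z is not None: d=(z-o[2])/r[2]
    return o+r*d
def snap(name,tag):
    st=state(); im,d=grab_frame(name)
    cv2.imwrite(f'pics/{tag}.png',cv2.cvtColor(im,cv2.COLOR_RGB2BGR)); np.save(f'pics/{tag}.npy',d)
    import json; json.dump({k:np.array(v).tolist() for k,v in st.items()},open(f'pics/{tag}.json','w'))
    return im,d,st
E
python3 - <<'E'
from h import *
print(state())
for n in('top','side'): snap(n,n+'0')
E
```

```text
{'t': 0.0, 'joints': array([-1.27562143,  0.33286422, -0.06471108,  1.4609593 ,  0.02160247,
        1.34986868, -0.08851165]), 'joint_velocities': array([-0.00090225, -0.00195844, -0.00027004, -0.00076973,  0.00188039,
        0.00024637, -0.00102726]), 'joint_torque': array([ 9.03497730e-04, -6.25435710e+01,  4.94148396e-02, -3.91623223e+01,
        1.61056226e-02,  9.58042801e-03,  5.16191974e-06]), 'tcp_pos': array([195.16613753, 593.35374074, 230.51213709]), 'tcp_rot': array([-4.97004613e-01, -3.10186827e+00,  2.19088682e-03]), 'force': array([-0.20196149,  0.31437135,  0.55286843]), 'moment': array([-0.01183751,  0.02906861,  0.01589643]), 'finger_force': 0.0, 'grip_width': 1.0023353445907626}
```

View pics/top0.png

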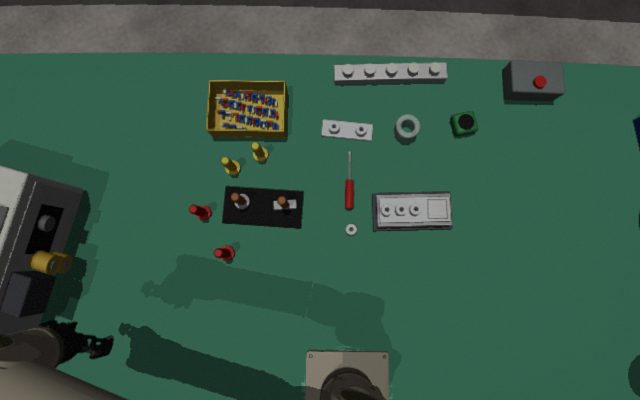

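View pics/side0.png

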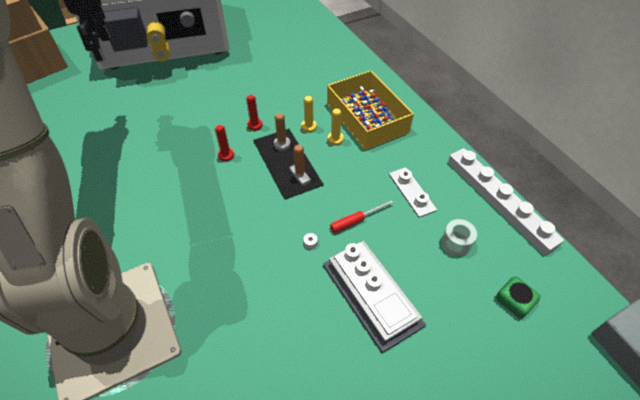

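Top view shows the candidates: wooden stamps at (240,200), round foot, and (284,204), oblong foot. Red look-alikes are at (200,212) and (225,253), yellow ones at (230,166) and (260,152). The nest is at (412,211), with the scribed square near (438,209). I choose the stamp at (240,200) and check it in a crop.

Run:
```python
from h import *
im=cv2.imread('pics/top0.png')
a=cv2.resize(im[180:236,215:315],None,fx=8,fy=8,interpolation=cv2.INTER_CUBIC)[:, :800]
b=cv2.resize(im[185:235,365:465],None,fx=8,fy=8,interpolation=cv2.INTER_CUBIC)
cv2.imwrite('pics/crop.png',cv2.resize(np.vstack([a,b]),None,fx=.7,fy=.7))
s=cv2.imread('pics/side0.png');
```

```text
(no output)
```

View pics/crop.png

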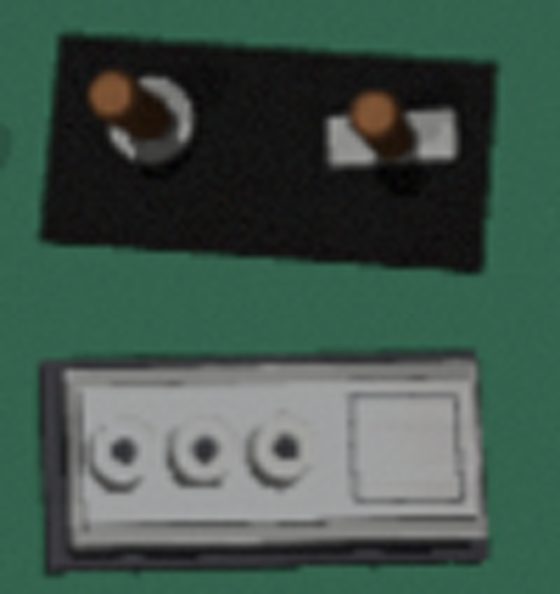

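Crop shows the round foot at about (151,121), under the left handle with its top at (111,93). The oblong foot is on the right, and the square's centre is at (408,447).

Run:
```python
from h import *
f=lambda x,y,v0,u0,yo=0:(u0+x/5.6-.4, v0+(y-yo)/5.6-.4)
P=lambda n,*a,**k:print(n,world('top',*a,**k).round(1))
P('handle top',f(111,93,180,215),0,z=112)
P('foot',f(151,121,180,215),0,z=18)
P('other top',f(375,114,180,215),0,z=112)
for c in[(351,394),(461,396),(355,499),(464,500)]: P('sq',f(*c,185,365,313.6),0,z=48)
P('mark',f(407.5,447,185,365,313.6),0,z=48)
for c in[(62,37),(495,63),(42,240),(483,271)]: P('rest',f(*c,180,215),0,z=6)
d=np.load('pics/top0.npy')
for uv in[(235,197),(436,208)]: print(world('top',uv,d[uv[1],uv[0]]).round(1))
st=state();print(R.from_rotvec(st['tcp_rot']).as_matrix().round(3)); print(camera_params('wrist')['mount'])
```

```text
handle top [530.5 311.2 112. ]
foot [529.1 310.6  18. ]
other top [522.8 185.7 112. ]
sq [ 541.4 -218.    48. ]
sq [ 541.5 -274.1   48. ]
sq [ 488.4 -219.3   48. ]
sq [ 488.8 -274.6   48. ]
mark [ 515.1 -246.3   48. ]
rest [573.8 361.5   6. ]
rest [564.3 135.2   6. ]
rest [467.6 366.8   6. ]
rest [455.9 138.7   6. ]
[528.  308.9 115. ]
[ 516.1 -242.2   49. ]
[[-0.95   0.312 -0.   ]
 [ 0.312  0.95  -0.001]
 [-0.    -0.001 -1.   ]]
[[-7.45144290e-05 -9.57027002e-01 -2.89998814e-01  7.39602732e+01]
 [ 9.99999984e-01 -1.18783909e-04  1.35052209e-04  3.38257187e-01]
 [-1.63695803e-04 -2.89998799e-01  9.57026995e-01 -1.43305942e+02]
 [ 0.00000000e+00  0.00000000e+00  0.00000000e+00  1.00000000e+00]]
```

```bash
cat > g.py <<'E'
from h import *
import sys
t=np.array(eval(sys.argv[1]),float); st=state()
M=R.from_rotvec(st['tcp_rot']).as_matrix()
print('pos',np.round(st['tcp_pos'],1),'shares',np.round(M.T@(t-st['tcp_pos'])/150,3),'t',round(st['t'],2),'F',np.round(st['force'],1),'w',round(st['grip_width'],3),'tilt',np.round(M[:,2],4))
E
python3 g.py '[530,310.5,230]'
```

```text
pos [195.2 593.4 230.6] shares [-2.71  -1.094  0.006] t 0.1 F [ 0.  -0.4 -0.7] w 1.002 tilt [-3.0e-04 -1.2e-03 -1.0e+00]
```

```bash
python3 -m handwheel '[[-0.3,-0.12,0,0,0,0],[-0.65,-0.26,0,0,0,0],[-1,-0.4,0,0,0,0]]' -1
python3 -m handwheel '[[-0.35,-0.14,0,0,0,0],[-0.7,-0.28,0,0,0,0],[-1,-0.4,0,0,0,0]]' -1
python3 -m handwheel '[[-0.35,-0.14,0,0,0,0],[-0.71,-0.29,0,0,0,0],[-0.71,-0.29,0,0,0,0],[-0.71,-0.29,0,0,0,0],[-0.71,-0.29,0,0,0,0]]' -1
python3 g.py '[530,310.5,230]'; python3 -c "
from h import *
snap('wrist','w1')"
```

```text
t: 0.48
tcp_pos: [320.1, 488.5, 230.9]
tcp_rot: [-0.496, -3.102, 0.001]
force: [0.5, 1.0, 0.4]
grip_width: 0.998
finger_force: 0.0
t: 0.85
tcp_pos: [444.3, 384.0, 231.1]
tcp_rot: [-0.499, -3.102, 0.001]
force: [-0.1, 1.4, -0.6]
grip_width: 1.002
finger_force: 0.0
t: 1.48
tcp_pos: [529.3, 312.7, 231.1]
tcp_rot: [-0.493, -3.102, -0.001]
force: [-0.4, 0.1, -0.6]
grip_width: 0.999
finger_force: 0.0
pos [529.3 312.7 231.1] shares [-0.009 -0.013  0.008] t 1.48 F [-0.4  0.1 -0.6] w 0.999 tilt [-7.e-04  4.e-04 -1.e+00]
```

View pics/w1.png

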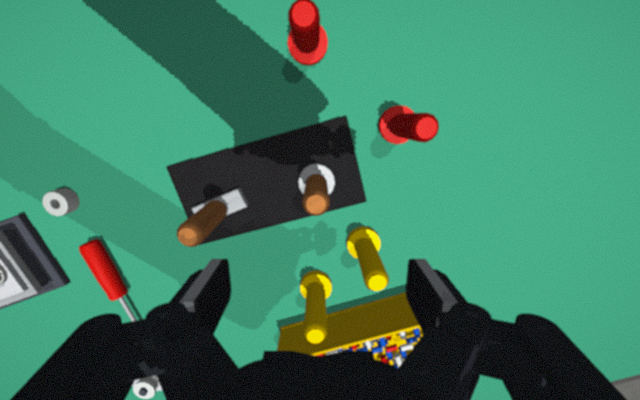

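Wrist view shows the round-foot stamp's handle top at (316,204) and its foot at (317,181); the oblong one is to the left.

```bash
python3 - <<'E'
from h import *
import json
st=json.load(open('pics/w1.json'));d=np.load('pics/w1.npy')
print(world('wrist',(316,204),0,st,z=112),world('wrist',(317,181),0,st,z=18),world('wrist',(316,204),d[204,316],st))
E
python3 g.py '[530,310.5,65]'
```

```text
[531.64312569 310.50567564 112.        ] [530.52026477 311.56230403  18.        ] [531.37422848 310.60006109 112.97375077]
pos [529.3 312.7 231.2] shares [-0.009 -0.013  1.108] t 1.52 F [-0.7  0.6  0.4] w 0.997 tilt [-5.e-04  4.e-04 -1.e+00]
```

```bash
python3 -m handwheel '[[-0.013,-0.009,0.3,0,0,0],[-0.013,-0.009,0.6,0,0,0],[-0.013,-0.009,0.8,0,0,0],[-0.013,-0.009,1,0,0,0],[-0.013,-0.009,1,0,0,0],[-0.013,-0.009,1,0,0,0]]' -1
python3 -m handwheel '[[0,0,0.06,0,0,0],[0,0,0.11,0,0,0],[0,0,0.11,0,0,0],[0,0,0.11,0,0,0]]' -1
python3 g.py '[530.8,310.8,65]'
```

```text
t: 2.28
tcp_pos: [532.1, 310.3, 82.7]
tcp_rot: [0.496, 3.101, 0.002]
force: [-0.5, -0.0, 0.2]
grip_width: 1.001
finger_force: 0.0
t: 2.78
tcp_pos: [531.9, 309.5, 65.0]
tcp_rot: [0.497, 3.102, 0.0]
force: [0.5, -0.0, 1.7]
grip_width: 1.0
finger_force: 0.0
pos [531.9 309.5  65. ] shares [ 0.01   0.006 -0.   ] t 2.77 F [ 0.5 -0.   1.7] w 1.0 tilt [ 1.e-04  2.e-04 -1.e+00]
```

```bash
python3 -m handwheel '[[0.01,0.006,0,0,0,0],[0.01,0.006,0,0,0,0],[0.01,0.006,0,0,0,0],[0.01,0.006,0,0,0,0],[0.01,0.006,0,0,0,0],[0.01,0.006,0,0,0,0],[0.01,0.006,0,0,0,0],[0.01,0.006,0,0,0,0],[0.01,0.006,0,0,0,0],[0.01,0.006,0,0,0,0]]' 1 70
python3 g.py '[530.8,310.8,65]'
```

```text
t: 4.03
tcp_pos: [530.7, 310.8, 65.0]
tcp_rot: [0.497, 3.102, 0.0]
force: [-1.9, -1.2, 5.7]
grip_width: 0.287
finger_force: 68.5
pos [530.7 310.8  65. ] shares [-0.  0. -0.] t 4.03 F [-1.9 -1.2  5.7] w 0.287 tilt [ 2.e-04  1.e-04 -1.e+00]
```

```bash
python3 -m handwheel '[[0,0,-0.1,0,0,0],[0,0,-0.3,0,0,0],[0,0,-0.6,0,0,0],[0,0,-0.8,0,0,0],[0,0,-0.8,0,0,0],[0,0,-0.8,0,0,0]]'
python3 -m handwheel '[[-0.07,-0.2,0,0,0,0],[-0.14,-0.45,0,0,0,0],[-0.21,-0.7,0,0,0,0],[-0.3,-1,0,0,0,0]]'
python3 -m handwheel '[[-0.08,-0.25,0,0,0,0],[-0.16,-0.5,0,0,0,0],[-0.24,-0.75,0,0,0,0],[-0.3,-1,0,0,0,0]]'
python3 -m handwheel '[[-0.08,-0.25,0,0,0,0],[-0.16,-0.5,0,0,0,0],[-0.24,-0.75,0,0,0,0],[-0.36,-1,0,0,0,0],[-0.4,-1.0,0,0,0,0],[-0.4,-1.0,0,0,0,0],[-0.4,-1.0,0,0,0,0]]'
python3 g.py '[515.1,-246.3,185]'; python3 -c "
from h import *
snap('wrist','w2');snap('side','s2')"
```

```text
t: 4.78
tcp_pos: [530.1, 310.6, 183.8]
tcp_rot: [-0.497, -3.101, 0.001]
force: [-0.7, -0.2, -1.8]
grip_width: 0.285
finger_force: 68.7
t: 5.28
tcp_pos: [525.4, 153.3, 183.1]
tcp_rot: [-0.495, -3.1, 0.002]
force: [0.7, -0.9, -1.2]
grip_width: 0.291
finger_force: 68.8
t: 5.78
tcp_pos: [521.4, -3.6, 183.3]
tcp_rot: [-0.497, -3.1, 0.001]
force: [0.8, 0.1, -1.4]
grip_width: 0.283
finger_force: 68.9
t: 6.65
tcp_pos: [532.3, -162.1, 184.1]
tcp_rot: [-0.494, -3.101, -0.001]
force: [-0.9, -0.2, -1.8]
grip_width: 0.283
finger_force: 68.9
pos [ 532.3 -162.1  184.1] shares [-0.065 -0.569 -0.006] t 6.65 F [-0.9 -0.2 -1.8] w 0.283 tilt [-1.2e-03  6.0e-04 -1.0e+00]
```

View pics/w2.png

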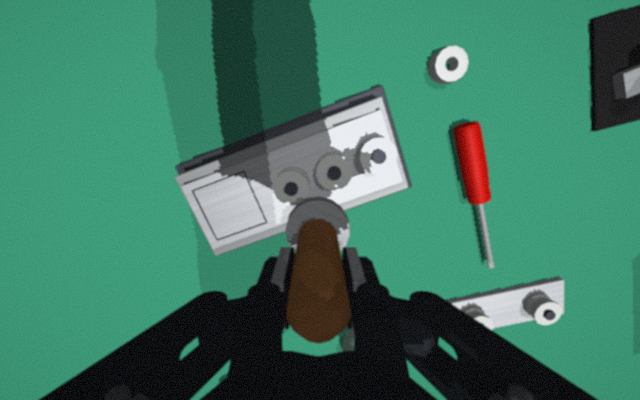

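View pics/s2.png

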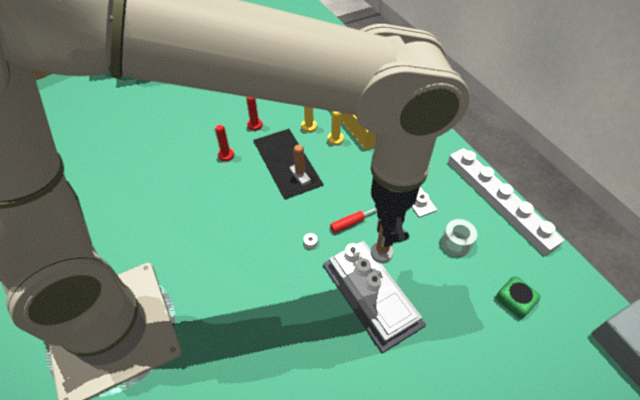

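Wrist view shows the stamp held straight, with the foot centred at column 318. The square's corners are at about (193,190), (249,171), (267,221) and (211,240).

```bash
python3 - <<'E'
from h import *
import json
st=json.load(open('pics/w2.json'));d=np.load('pics/w2.npy')
for uv in[(193,190),(249,171),(267,221),(211,240),(229.5,205)]: print(world('wrist',uv,0,st,z=48).round(1))
print(world('wrist',(229,205),d[205,229],st).round(1))
# foot: rim points of the foot's top at its assumed height (foot top = TCP-59+12)
zt=st['tcp_pos'][2]-59+12
for uv in[(286,228),(350,228),(318,198)]: print('foot',world('wrist',uv,0,st,z=zt).round(1), world('wrist',(uv[0],uv[1]+4),d[uv[1]+4,uv[0]],st).round(1))
E
python3 g.py '[515.5,-246.3,184]'
```

```text
[ 489.5 -273.3   48. ]
[ 489.2 -215.5   48. ]
[ 540.9 -217.2   48. ]
[ 542.3 -278.    48. ]
[ 514.2 -245.9   48. ]
[ 513.8 -245.9   49.2]
foot [ 524.5 -181.8  137.1] [ 527.  -182.7  137.8]
foot [ 537.9 -140.8  137.1] [ 596.6 -143.5    1.4]
foot [ 511.3 -154.8  137.1] [ 513.6 -155.5  138.2]
pos [ 532.4 -162.4  184.5] shares [-0.067 -0.567  0.003] t 6.75 F [ 1.   0.2 -1.2] w 0.288 tilt [-4.e-04  5.e-04 -1.e+00]
```

```bash
python3 -m handwheel '[[-0.02,-0.2,0,0,0,0],[-0.04,-0.4,0,0,0,0],[-0.063,-0.567,0,0,0,0],[-0.063,-0.567,0,0,0,0],[-0.063,-0.567,0.2,0,0,0],[-0.063,-0.567,0.36,0,0,0],[-0.063,-0.567,0.44,0,0,0],[-0.063,-0.567,0.46,0,0,0],[-0.063,-0.567,0.46,0,0,0],[-0.063,-0.567,0.46,0,0,0]]'
python3 g.py '[514.8,-246,100]'
```

```text
t: 8.0
tcp_pos: [515.4, -247.4, 116.6]
tcp_rot: [0.497, 3.101, 0.0]
force: [0.6, -0.1, -1.5]
grip_width: 0.29
finger_force: 69.1
pos [ 515.4 -247.4  116.6] shares [0.007 0.007 0.111] t 8.0 F [ 0.6 -0.1 -1.5] w 0.29 tilt [ 1.4e-03 -2.0e-04 -1.0e+00]
```

```bash
python3 -m handwheel '[[0.007,0.007,0.01,0,0,0],[0.007,0.007,0.03,0,0,0],[0.007,0.007,0.05,0,0,0],[0.007,0.007,0.07,0,0,0],[0.007,0.007,0.09,0,0,0],[0.007,0.007,0.1,0,0,0],[0.007,0.007,0.11,0,0,0],[0.007,0.007,0.11,0,0,0],[0.007,0.007,0.11,0,0,0]]'
python3 g.py '[514.8,-246,100]'
```

```text
t: 9.12
tcp_pos: [514.4, -246.1, 99.9]
tcp_rot: [0.497, 3.101, 0.0]
force: [-2.5, 2.2, 8.1]
grip_width: 0.287
finger_force: 70.1
pos [ 514.4 -246.1   99.9] shares [-0.002  0.001 -0.   ] t 9.12 F [-2.5  2.2  8.1] w 0.287 tilt [ 7.e-04  2.e-04 -1.e+00]
```

About 10 N, so the bed is down about 7 mm. I hold for a second, then lift straight up.

```bash
python3 -m handwheel '[[0,0,0,0,0,0],[0,0,0,0,0,0],[0,0,0,0,0,0],[0,0,0,0,0,0],[0,0,0,0,0,0],[0,0,0,0,0,0],[0,0,0,0,0,0],[0,0,0,0,0,0],[0,0,0,0,0,0]]'
python3 -m handwheel '[[0,0,-0.03,0,0,0],[0,0,-0.07,0,0,0],[0,0,-0.12,0,0,0],[0,0,-0.2,0,0,0],[0,0,-0.28,0,0,0],[0,0,-0.28,0,0,0],[0,0,-0.28,0,0,0],[0,0,-0.28,0,0,0]]'
python3 -m handwheel '[[0,0,-0.1,0,0,0],[0,0,-0.2,0,0,0],[0,0,-0.3,0,0,0],[0,0,-0.3,0,0,0]]'
python3 g.py '[530.7,310.8,187]'; python3 -c "
from h import *
snap('wrist','w3')"
```

```text
t: 10.25
tcp_pos: [514.4, -246.1, 100.0]
tcp_rot: [0.497, 3.101, 0.001]
force: [-3.1, 0.6, 8.2]
grip_width: 0.29
finger_force: 70.1
t: 11.25
tcp_pos: [514.0, -245.8, 140.8]
tcp_rot: [-0.497, -3.101, -0.0]
force: [0.2, 0.6, -1.2]
grip_width: 0.286
finger_force: 69.4
t: 11.75
tcp_pos: [515.1, -246.3, 188.1]
tcp_rot: [0.497, 3.099, -0.0]
force: [0.3, -0.3, -2.4]
grip_width: 0.29
finger_force: 69.3
pos [ 515.1 -246.3  188.1] shares [1.062 3.561 0.005] t 11.75 F [ 0.3 -0.3 -2.4] w 0.29 tilt [ 2.9e-03 -6.0e-04 -1.0e+00]
```

View pics/w3.png

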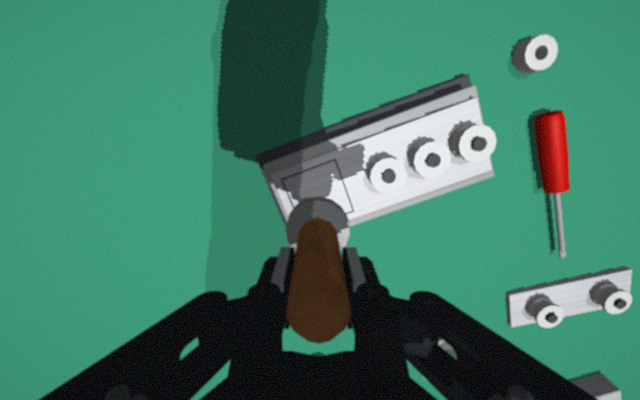

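Wrist view shows the foot still at (318,228), unchanged in the grip, lifted above the square at about (318,190). I return to the rest.

```bash
python3 -m handwheel '[[0.07,0.2,0,0,0,0],[0.14,0.45,0,0,0,0],[0.21,0.7,0,0,0,0],[0.3,1,0,0,0,0]]'
python3 -m handwheel '[[0.08,0.25,0,0,0,0],[0.16,0.5,0,0,0,0],[0.24,0.75,0,0,0,0],[0.3,1,0,0,0,0]]'
python3 -m handwheel '[[0.08,0.25,0,0,0,0],[0.16,0.5,0,0,0,0],[0.24,0.75,0,0,0,0],[0.3,1.0,0,0,0,0]]'
python3 -m handwheel '[[0.08,0.25,0,0,0,0],[0.16,0.5,0,0,0,0],[0.16,0.56,0,0,0,0],[0.16,0.56,0,0,0,0],[0.16,0.56,0,0,0,0]]'
python3 g.py '[530.7,310.8,75]'
```

```text
t: 12.3
tcp_pos: [517.9, -88.5, 185.8]
tcp_rot: [-0.499, -3.101, 0.0]
force: [0.6, 0.9, -2.3]
grip_width: 0.287
finger_force: 69.1
t: 12.8
tcp_pos: [522.0, 68.5, 185.8]
tcp_rot: [-0.497, -3.101, 0.0]
force: [0.2, -0.4, -1.3]
grip_width: 0.285
finger_force: 69.1
t: 13.3
tcp_pos: [526.1, 225.0, 185.7]
tcp_rot: [-0.497, -3.101, 0.001]
force: [2.0, 0.1, -1.3]
grip_width: 0.29
finger_force: 69.1
t: 13.92
tcp_pos: [530.5, 309.3, 186.1]
tcp_rot: [-0.5, -3.102, 0.001]
force: [-0.2, 0.4, -1.6]
grip_width: 0.287
finger_force: 69.3
pos [530.5 309.3 186.1] shares [0.002 0.01  0.741] t 13.93 F [-0.2  0.4 -1.6] w 0.287 tilt [-1.e-04 -8.e-04 -1.e+00]
```

```bash
python3 -m handwheel '[[0,0.01,0.2,0,0,0],[0,0.01,0.45,0,0,0],[0,0.01,0.65,0,0,0],[0,0.01,0.74,0,0,0],[0,0.01,0.76,0,0,0],[0,0.01,0.78,0,0,0],[0,0.01,0.795,0,0,0],[0,0.01,0.805,0,0,0],[0,0.01,0.807,0,0,0],[0,0.01,0.807,0,0,0]]'
python3 g.py '[530.7,310.8,64.8]'
```

```text
t: 15.18
tcp_pos: [530.6, 312.5, 65.4]
tcp_rot: [0.497, 3.102, 0.0]
force: [-0.2, 0.1, -1.6]
grip_width: 0.288
finger_force: 69.3
pos [530.6 312.5  65.4] shares [-0.004 -0.011  0.004] t 15.18 F [-0.2  0.1 -1.6] w 0.288 tilt [ 2.e-04  1.e-04 -1.e+00]
```

Not quite touching yet. I lower it a hair more until contact shows, then release slowly.

```bash
python3 -m handwheel '[[0,0,0.004,0,0,0],[0,0,0.006,0,0,0],[0,0,0.006,0,0,0]]'
python3 g.py '[530.7,310.8,64.5]'
```

```text
t: 15.55
tcp_pos: [530.8, 312.5, 65.0]
tcp_rot: [0.497, 3.102, 0.001]
force: [-1.9, -1.8, 4.7]
grip_width: 0.288
finger_force: 69.7
pos [530.8 312.5  65. ] shares [-0.003 -0.011  0.003] t 15.55 F [-1.9 -1.8  4.7] w 0.288 tilt [ 4.e-04  4.e-04 -1.e+00]
```

```bash
python3 -m handwheel '[[0,0,0,0,0,0],[0,0,0,0,0,0],[0,0,0,0,0,0],[0,0,0,0,0,0]]' 0.2 20
python3 -m handwheel '[[0,0,0,0,0,0],[0,0,0,0,0,0],[0,0,0,0,0,0],[0,0,0,0,0,0],[0,0,0,0,0,0],[0,0,0,0,0,0]]' -1
python3 -m handwheel '[[0,0,-0.1,0,0,0],[0,0,-0.3,0,0,0],[0,0,-0.6,0,0,0],[0,0,-0.9,0,0,0],[0,0,-1,0,0,0],[0,0,-1,0,0,0],[0,0,-1,0,0,0]]'
python3 -c "
from h import *
snap('wrist','w4')"
```

```text
t: 16.05
tcp_pos: [530.5, 312.5, 64.3]
tcp_rot: [-0.497, -3.102, -0.0]
force: [0.2, 0.0, 1.0]
grip_width: 0.401
finger_force: 0.0
t: 16.8
tcp_pos: [530.5, 312.5, 64.4]
tcp_rot: [-0.497, -3.102, -0.0]
force: [-0.1, 0.2, -0.3]
grip_width: 0.993
finger_force: 0.0
t: 17.68
tcp_pos: [529.9, 312.1, 212.9]
tcp_rot: [-0.497, -3.1, 0.002]
force: [0.4, -0.4, -0.4]
grip_width: 1.006
finger_force: 0.0
```

View pics/w4.png

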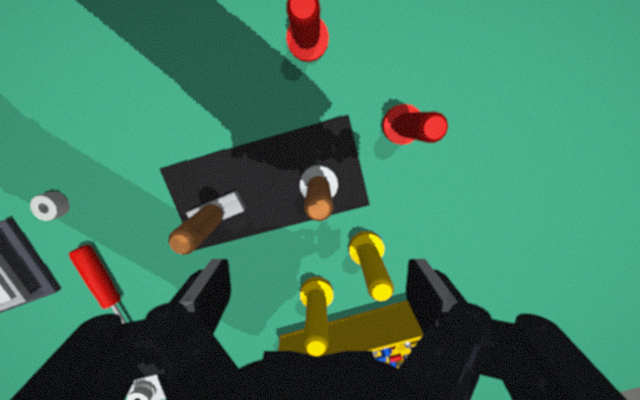

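The round stamp stands upright on the mat at (319,185), well clear of the oblong one, and the gripper is free.

```bash
python3 -c "
from cell import *
print(finish_job())"
```

```text
the job is handed in; nothing more can be done
None
```

The job is handed in at about 18 s: I pressed the round stamp on the scribed square with the bed about 7 mm down (judged from about 10 N of force) for over a second, lifted it straight up, and left it upright on the rest with the gripper clear; no verdict came back.

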